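# Roll a tube blank into the V-block

## Robot

A 6-joint arm with a two-finger parallel gripper is mounted at the origin on the work surface. World frame = base frame: x ahead of the robot, y to its left, z up, the work surface at z = 0. Lengths are in m, angles in rad, forces in N, time in s.
With the tool pointing down it reaches from about 0.325 to 0.85 m from the base axis. Payload 4.4 kg.
Tool frame: the origin (TCP) lies midway between the tips of the shut fingers; the grasp point (between the pads) lies 19 mm behind it (arm.tcp_to_grasp is the z of the grasp point in the tool frame, in m); z points along the fingers, y is the direction in which the jaws open and shut (so a half turn about z gives the same grasp; the last joint's range is limited). The gripper opens to 94 mm and grips with 3 to 60 N. Pads are 16 mm wide; open, the fingers measure 119 mm over their backs; the gripper's body (75 mm by 177 mm) begins 78 mm behind the grasp point.
Start: joints at [1.05, 0.207, 1.542, -0, 1.393, -0.15], TCP at [0.208, 0.536, 0.205] pointing down, gripper open.
Joint ranges: [-2.73, 2.73], [-0.86, 2.22], [0.23, 2.46], [-1.11, 4.25], [0.08, 2.63], [-2.82, 2.82]. Speed limits (rad/s): [2.79, 2.79, 3.14, 3.14, 3.14, 3.14].

## Interface

Orientations are given as a unit quaternion [w, x, y, z].
In Python, from cell import arm, eyes, models gives the robot as it stands. The module is installed in compiled form; this text tells all that it offers.
- The arm moves only by the tool carry_out, never from a script. Its arguments are lists of equal length, an entry for each row: "translation": the shift along the tool's x, y, z in cm, a list of three; "turn": the turn, a rotation vector about the tool's x, y, z in degrees, a list of three. A call has 1 to 20 rows; each row is the pose to reach, as a shift and turn from the pose commanded when the call began, along the tool's axes at that moment; what a row does not reach only later rows make up. A row lasts 1/8 s, in which the tool goes at most 62.5 mm and 10.7 degrees, less where a joint would pass 70% of its speed; a pose out of reach is approached as far as the arm can. A call with a gripper value outside its range is refused whole. "claw" is the opening, from -1 (shut) to 1 (fully open), set as the call begins (left out, the last holds). The fingers move at their own pace and stop on an object; "squeeze" is the grip in N (left out, the last holds). Time passes only in rows, so rows that repeat a pose let the fingers close. It gives the time, the measured TCP pose, the force and the opening at its end, in the units of the state.
- arm.read_state(): the state, without advancing time (a new reading comes with each control period).
- eyes.get_image(name): name is "side" or "top" or "wrist"; returns (picture, depth): 384x512x3 uint8, red, green, blue; 384x512 float32, m along the optical axis (not along the pixel's ray), 0 where there is no reading.
- eyes.camera_params(name): a dict with "fx", "fy", "cx", "cy" (pixels), "R" (3x3) and "t" (3): a world point X has camera coordinates R X + t; the wrist camera has in their place "hand_eye" (4x4, takes a point from camera to tool coordinates, whose origin is the TCP and whose axes are the flange's). Camera axes: x right, y down, z forward; pixel columns grow to the right and rows downward; lengths in m; the calibration is good to about 2 mm. A picture is of the moment at which its call begins: read the wrist's pose just before it. camera_params takes no time and is no camera call.
- arm.close_job(): hands the job in, once; it reports no verdict.
Trained networks look in the newest picture that a camera, given by its name, has taken for a name from the list of things; names that differ only in an ending like _2 or _b are one class to them, and where a whole thing is asked for, a point or a joint stands for the part that bears it (a point fixed in the world has none). Each returns a list of dicts, best first, with "confidence" (0 to 1); they miss things now and then, are a little off and sometimes report something else, mostly with a low value. They report only what shows in the picture. A call takes as long as a camera call. They do not tell look-alikes from the thing itself.
- models.trace(camera, query): "mask" (384x512 bool, what is visible of it).
- models.landmark_of(camera, query): "at" ([x, y, z] in m, in world coordinates, good to about 4 mm: a listed point, or the origin of a listed thing).
The state is a dict: "time_s": time; "q": joint angles; "qd": joint speeds; "joint_efforts": joint torques, N m; "eef_pos": TCP position; "tool_rot": TCP orientation; "force": force on the tool from outside, world axes, zero at the start; "wrist_torque": the same for the moment, N m; "grip_width": finger opening in m.
Only numpy, scipy, OpenCV 4.12 (cv2) and the standard library are available. Lean on these libraries where they do the work, as an engineer would, in place of code of your own. Each camera call takes 0.05 s, during which the arm holds its last target.

## Task

Gently, as it is glass, roll the blue tube along the bench by pushing its side, up the ramp and into the V-block, and push it endways so that it finally lies down in the V with its far end against the red stop plate. Do not pick the tube up at any time: it must roll, turning over as it goes, never leaving the bench or the ramp. Leave the other things on the bench where they are.

Things in the scene. Friction and masses are not known exactly. Their poses are not given: they have to be found in the camera images.
- tube: the blue tube to roll: polished, slippery glass cylinder 36 mm across, 200 mm long, about 0.25 kg, lying on the block's -y side, up to 7 degrees askew, free to roll. Origin at the middle of its axis (18 mm above the bench at the start). x axis along the tube, away from the robot; z axis up through the white stripe at the start, turning as the tube rolls
- tube_near (a point): centre of the tube's flat end nearer the robot, 100 mm from its middle
- tube_far (a point): centre of the tube's flat end farther from the robot, 100 mm from its middle; this one goes against the red stop plate
- vblock: fixed V-block, green body. Origin on the bench under the V's bottom; the V runs along its x axis (roughly away from the robot), x = -100 to +75 mm. Its +y (roughly robot's left) is the way the tube rolls in. V: 2 mm high at y = 0, walls at 35 degrees, near lip 12 mm high at y = -14 mm, far wall up to 30 mm at y = 40 mm, body behind to y = 64 mm
- ramp_toe (a point): where the aluminium ramp begins, at bench height, middle of its edge: block y = -76 mm. From here it rises evenly to the lip (12 mm high at y = -14 mm), as wide as the V
- v_seat (a point): middle of the tube when it lies in the V with its far end against the stop plate: in the block's frame x = -15 mm, y = 0, 24 mm above the bench. The near end then overhangs the block by 15 mm
- stop_face (a point): point on the stop plate's face at the height of the seated tube's axis (24 mm above the bench), block x = +85 mm. Red plate across the far end of the V, 48 mm high, 10 mm thick, block y from -30 to +40 mm. At the start the tube's far end is 30 to 65 mm short of this plane
- jar: bystander, leave alone: amber glass jar with brass lid, 60 mm across, 85 mm tall; origin at the centre of its underside
- tape: bystander, leave alone: blue tape measure, 65 x 35 x 60 mm; origin at the centre of its underside
- wrench: bystander, leave alone: steel wrench lying flat, 170 mm long; origin at the middle of its underside
- electrodes: bystander, leave alone: brass pot with a white ceramic neck, 44 mm across, 80 mm tall; origin at the centre of its underside
- cup: bystander, leave alone: white cup, 72 mm across, 85 mm tall; origin at the centre of its underside
- clamp: bystander, leave alone: cork block with an orange grip, 50 x 30 x 30 mm; origin at the centre of its underside
- bottle: bystander, leave alone: white bottle with red cap, 52 mm across, 110 mm tall; origin at the centre of its underside
Things that resemble listed ones, but are neither listed nor needed, are in the scene too. Of the things like the tube, leave any that is black or yellow; of the rest the larger one is meant.

How it is judged:
By the outcome, as a careful person would: the job done as asked, in the order asked, and still so for the second after the job is handed in, with the robot touching nothing.
It also fails if it takes over 53 s, if anything falls off the work surface, if the arm or the gripper's body presses on something with over 40 N, if the wrist force passes 120 N, or if a joint passes its speed limit or range.

## Working session

There is one attempt and no reset: what is moved stays moved. The work goes in short steps, Python scripts to look and compute and a tool call to move; the robot and the scene stay as the last step left them, time stands still between calls to the robot, and variables do not carry over. Pictures are saved under pics/ and viewed, and the job is handed in when it is done.

Besides the shell and the picture viewer there is one more tool, called after "Call:" as name(argument=value, ...), one argument or row to a line, values as JSON. carry_out: Moves the arm, as the interface text tells. Its arguments: {"type":"object","properties":{"translation":{"type":"array"},"turn":{"type":"array"},"claw":{"type":"number"},"squeeze":{"type":"number"}},"required":["translation","turn"]}

```bash
mkdir -p pics
cat > h.py <<'E'
import numpy as np, cv2
from cell import arm, eyes, models
def save(n,im): cv2.imwrite('pics/'+n+'.png',cv2.cvtColor(im,cv2.COLOR_RGB2BGR))
def world(cam,u,v,z):
    p=eyes.camera_params(cam);R=np.array(p['R']);t=np.array(p['t'])
    d=R.T@np.array([(u-p['cx'])/p['fx'],(v-p['cy'])/p['fy'],1]);c=-R.T@t
    return c+d*(z-c[2])/d[2]
def pix(cam,X):
    p=eyes.camera_params(cam);c=np.array(p['R'])@np.array(X)+np.array(p['t'])
    return c[0]/c[2]*p['fx']+p['cx'],c[1]/c[2]*p['fy']+p['cy']
def pts(cam,depth):
    p=eyes.camera_params(cam);R=np.array(p['R']);t=np.array(p['t'])
    v,u=np.mgrid[:384,:512];c=np.stack([(u-p['cx'])/p['fx']*depth,(v-p['cy'])/p['fy']*depth,depth],-1)
    return (c-t)@R
E
python3 - <<'E'
from h import *
s=arm.read_state();print(s)
for c in('top','side'):
    im,d=eyes.get_image(c);save(c+'0',im);np.save(c+'0d',d);np.save(c+'0i',im)
    for q in('tube','tube_near','tube_far','vblock','ramp_toe','v_seat','stop_face'):
        for r in models.landmark_of(c,q)[:3]: print(c,q,np.round(r['at'],4),round(r['confidence'],2),np.round(pix(c,r['at'])))
print(arm.read_state()['time_s'])
E
```

```text
{'time_s': 0.0, 'q': array([ 1.04949903e+00,  2.07423421e-01,  1.54291403e+00, -1.26195474e-05,
        1.39350894e+00, -1.50501117e-01]), 'qd': array([ 9.81395276e-04,  2.15486934e-03,  3.74417988e-04, -2.61049574e-05,
        3.33416777e-04,  4.03551845e-04]), 'joint_efforts': array([-8.99166207e-04, -3.70856345e+01, -2.81423271e+01,  6.97256159e-02,
        3.59985628e-02, -2.15838509e-04]), 'eef_pos': array([0.20796957, 0.535218  , 0.20430781]), 'tool_rot': array([-3.65573574e-04,  1.84336600e-01,  9.82862528e-01, -1.06593868e-03]), 'force': array([-0.13838827,  0.04413759,  0.47162931]), 'wrist_torque': array([ 0.01761866, -0.00948878, -0.01301539]), 'grip_width': 0.09384984258786049}
top tube [0.3415 0.0227 0.0166] 0.95 [238. 267.]
top tube [ 0.8338 -0.204   0.0118] 0.81 [304. 127.]
top tube [ 0.5686 -0.0876  0.017 ] 0.7 [271. 200.]
top tube_near [ 0.4771 -0.0817  0.0168] 0.79 [269. 227.]
top tube_near [0.2431 0.0309 0.0194] 0.77 [236. 297.]
top tube_near [ 0.8672 -0.272   0.0186] 0.75 [323. 117.]
top tube_far [ 0.4418 -0.1667  0.0114] 0.78 [294. 237.]
top tube_far [0.4418 0.01
[... 418 characters left out ...]
-0.2097  0.0165] 0.88 [193. 154.]
side tube [ 0.5707 -0.0833  0.0177] 0.8 [261. 195.]
side tube_near [ 0.4143 -0.2938  0.0133] 0.82 [324. 160.]
side tube_near [0.2415 0.0277 0.0158] 0.7 [373. 247.]
side tube_near [ 0.4689 -0.0793  0.0193] 0.65 [295. 202.]
side tube_far [ 0.4532 -0.1668  0.0171] 0.82 [306. 183.]
side tube_far [0.4374 0.0115 0.0159] 0.81 [300. 228.]
side tube_far [ 0.664  -0.0951  0.017 ] 0.79 [231. 186.]
side vblock [ 0.6247  0.1282 -0.0024] 0.82 [221. 250.]
side ramp_toe [0.6125 0.0503 0.0019] 0.84 [234. 229.]
side ramp_toe [ 0.4067 -0.3815  0.0041] 0.65 [330. 147.]
side v_seat [0.6097 0.128  0.0226] 0.72 [226. 245.]
side stop_face [0.7092 0.1264 0.0225] 0.58 [190. 237.]
0.8
```

Run:
```python
import numpy as np,cv2
for c in('top','side'):
    im=np.load(c+'0i.npy')[:,:,::-1]; cr=im[80:310,140:400]
    cv2.imwrite(f'pics/{c}crop.png',cv2.resize(cr,None,fx=2.6,fy=2.6,interpolation=cv2.INTER_CUBIC));
```

```text
(no output)
```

View pics/top0.png

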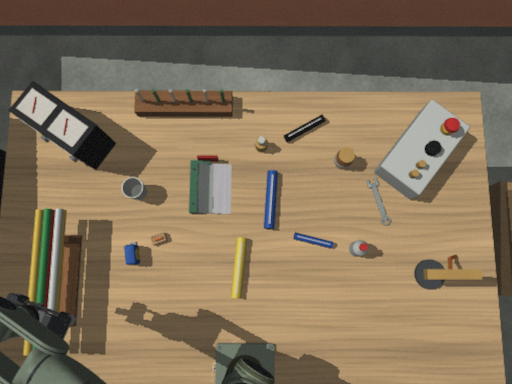

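View pics/side0.png

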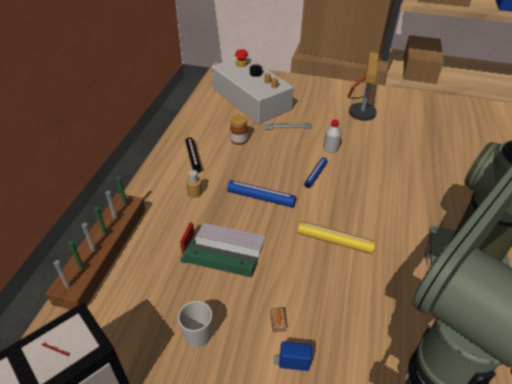

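```bash
sleep 1
```

```text
(no output)
```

View pics/topcrop.png

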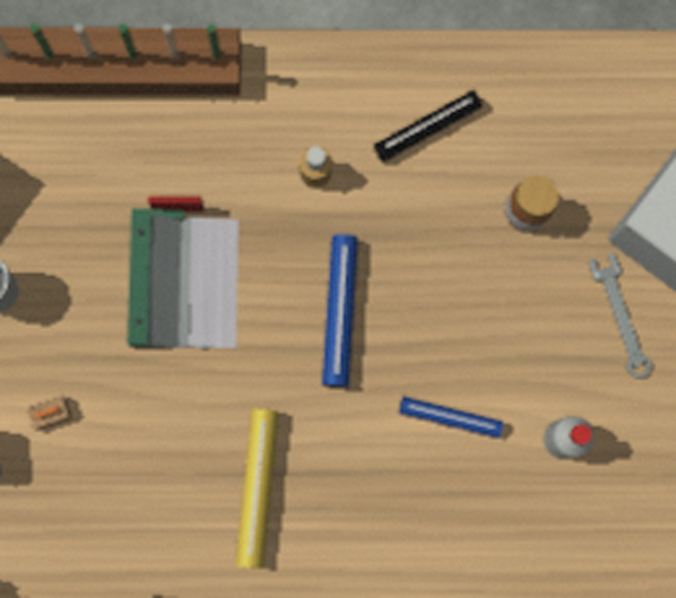

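View pics/sidecrop.png

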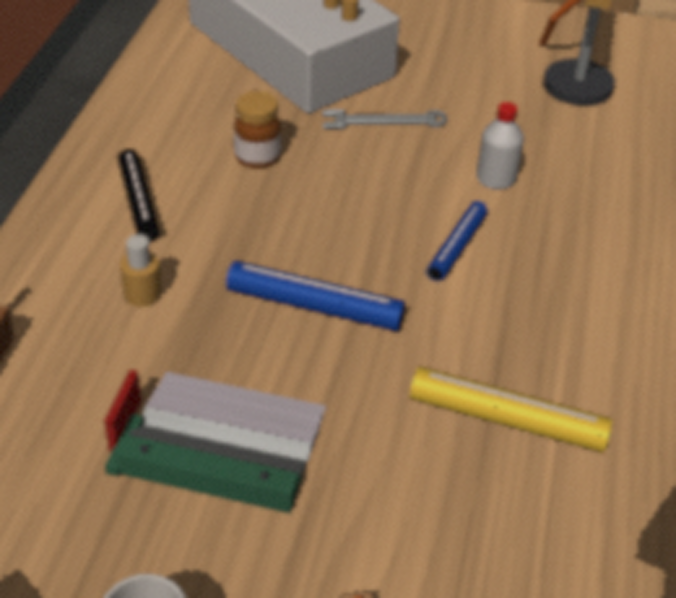

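The larger blue tube, at top (271,200) and side (261,195), is the one meant. The yellow (238,267) and black (305,128) tubes are excluded, and the other blue one (313,240) is smaller. Next I measure the tube and the block.

Run:
```python
from h import *
for c in('top','side'):
    im=np.load(c+'0i.npy');d=np.load(c+'0d.npy');P=pts(c,d)
    hsv=cv2.cvtColor(im,cv2.COLOR_RGB2HSV)
    # tube: region above bench near expected
    m=(abs(P[...,0]-.57)<.14)&(abs(P[...,1]+.085)<.05)&(P[...,2]>.012)&(d>0)
    Q=P[m];print(c,'tube n',m.sum(),'z',np.percentile(Q[:,2],[5,50,95]).round(4))
    mu=Q[:,:2].mean(0);U,S,V=np.linalg.svd(Q[:,:2]-mu,full_matrices=False);a=V[0]*np.sign(V[0][0])
    s=(Q[:,:2]-mu)@a;print(' c',(mu+a*(s.min()+s.max())/2).round(4),'len',np.ptp(s).round(3),'yaw',np.degrees(np.arctan2(a[1],a[0])).round(2),'w',np.ptp((Q[:,:2]-mu)@V[1]).round(3))
    # red plate
    red=(hsv[...,1]>150)&((hsv[...,0]<8)|(hsv[...,0]>172))&(abs(P[...,0]-.71)<.06)&(abs(P[...,1]-.12)<.1)
    Q=P[red];print(' red',red.sum(),Q.min(0).round(3),Q.max(0).round(3))
    gr=(hsv[...,0]>60)&(hsv[...,0]<95)&(hsv[...,1]>100)&(P[...,2]>.024)&(abs(P[...,0]-.62)<.15)&(abs(P[...,1]-.17)<.08)
    Q=P[gr];r=cv2.minAreaRect((Q[:,:2]*1000).astype(np.float32));print(' green',gr.sum(),r,np.median(Q[:,2]))
    for k in ('electrodes',):
        pass
    # grid section heights across y at x=.60..
    for x in(.56,.60,.64,.68):
        print(x,[ (round(y,3),round(float(np.median(P[(abs(P[...,0]-x)<.012)&(abs(P[...,1]-y)<.004)][:,2])),4)) for y in np.arange(.03,.2,.01) if ((abs(P[...,0]-x)<.012)&(abs(P[...,1]-y)<.004)).any()])
```

```text
top tube n 608 z [0.0208 0.0308 0.0378]
 c [ 0.5714 -0.0866] len 0.2 yaw -3.96 w 0.036
 red 80 [0.708 0.098 0.014] [0.719 0.167 0.054]
 green 13 ((622.267578125, 177.91783142089844), (157.29385375976562, 15.36197280883789), 0.1529085636138916) 0.025736004613431732
0.56 [(np.float64(0.03), -0.0029), (np.float64(0.04), -0.0013), (np.float64(0.05), 0.0018), (np.float64(0.06), -0.0021), (np.float64(0.07), 0.0027), (np.float64(0.08), 0.0023), (np.float64(0.09), 0.0056), (np.float64(0.1), 0.0069), (np.float64(0.11), 0.0093), (np.float64(0.12), 0.0049), (np.float64(0.13), 0.0023), (np.float64(0.14), 0.0093), (np.float64(0.15), 0.0161), (np.float64(0.16), 0.0239), (np.float64(0.17), 0.0303), (np.float64(0.18), 0.032), (np.float64(0.19), 0.03)]
0.6 [(np.float64(0.03), -0.0031), (np.float64(0.04), -0.0014), (np.float64(0.05), -0.0018), (np.float64(0.06), -0.0018), (np.float64(0.07), 0.0015), (np.float64(0.08), 0.0036), (np.float64(0.09), 0.0075), (np.float64(0.1), 0.0072), (np.float64(0.11), 0.0087), (np.float64(0.12), 0.0066), (np.float64(0.13), 0.0028), (np.float64(0.14), 0.0092), (np.float6
[... 2588 characters left out ...]
p.float64(0.12), 0.0071), (np.float64(0.13), 0.0054), (np.float64(0.14), 0.0125), (np.float64(0.15), 0.0187), (np.float64(0.16), 0.0261), (np.float64(0.17), 0.032), (np.float64(0.18), 0.0326), (np.float64(0.19), 0.0173)]
0.68 [(np.float64(0.03), 0.0017), (np.float64(0.04), 0.0017), (np.float64(0.05), 0.0018), (np.float64(0.06), 0.0035), (np.float64(0.07), 0.0044), (np.float64(0.08), 0.0062), (np.float64(0.09), 0.009), (np.float64(0.1), 0.0105), (np.float64(0.11), 0.0132), (np.float64(0.12), 0.0083), (np.float64(0.13), 0.0058), (np.float64(0.14), 0.0118), (np.float64(0.15), 0.0181), (np.float64(0.16), 0.0257), (np.float64(0.17), 0.0319), (np.float64(0.18), 0.0332), (np.float64(0.19), 0.0184)]
```

```bash
cat >> h.py <<'E'
from scipy.spatial.transform import Rotation as Ro
BY=np.radians(-1.3); BO=np.array([.623,.1285])
def blk(x,y,z):  # block frame -> world
    c,s=np.cos(BY),np.sin(BY); return np.array([BO[0]+c*x-s*y,BO[1]+s*x+c*y,z])
def toblk(p):
    c,s=np.cos(BY),np.sin(BY); dx,dy=np.array(p)[:2]-BO; return np.array([c*dx+s*dy,-s*dx+c*dy,p[2]])
def Rt(az): # tool down, tool y at world azimuth az
    y=np.array([np.cos(az),np.sin(az),0]);z=np.array([0,0,-1.]);return np.stack([np.cross(y,z),y,z],1)
def goto(pos,az=BY):
    s=arm.read_state();w,x,y,z=s['tool_rot'];R=Ro.from_quat([x,y,z,w]);R1=Ro.from_matrix(Rt(az))
    return (R.inv().apply(np.array(pos)-s['eef_pos'])*100).round(2),np.degrees((R.inv()*R1).as_rotvec()).round(2)
E
python3 - <<'E'
from h import *
print(goto(blk(-.033,-.265,.16)),blk(-.033,-.265,.16)); print(toblk([.572,-.084,0])); print(Rt(BY).round(3))
im=np.load('top0i.npy')
for c,q in(('top','electrodes'),('top','bottle'),('top','jar'),('top','clamp'),('top','cup')):
    pass
E
```

```text
(array([-59.35, -48.99,   4.54]), array([-0.  , -0.  , 70.06])) [ 0.58399635 -0.13568311  0.16      ]
[-0.04616581 -0.21360236  0.        ]
[[ 0.023  1.     0.   ]
 [ 1.    -0.023  0.   ]
 [ 0.     0.    -1.   ]]
```

Call:
carry_out(
  translation=[
    [-59.35, -49.0, 4.5],
    [-59.35, -49.0, 4.5],
    [-59.35, -49.0, 4.5],
    [-59.35, -49.0, 4.5],
    [-59.35, -49.0, 4.5],
    [-59.35, -49.0, 4.5],
    [-59.35, -49.0, 4.5],
    [-59.35, -49.0, 4.5],
    [-59.35, -49.0, 4.5],
    [-59.35, -49.0, 4.5],
    [-59.35, -49.0, 4.5],
    [-59.35, -49.0, 4.5],
    [-59.35, -49.0, 4.5],
    [-59.35, -49.0, 4.5],
    [-59.35, -49.0, 4.5],
    [-59.35, -49.0, 4.5],
    [-59.35, -49.0, 4.5],
    [-59.35, -49.0, 4.5],
    [-59.35, -49.0, 4.5],
    [-59.35, -49.0, 4.5],
  ],
  turn=[
    [0, 0, 70],
    [0, 0, 70],
    [0, 0, 70],
    [0, 0, 70],
    [0, 0, 70],
    [0, 0, 70],
    [0, 0, 70],
    [0, 0, 70],
    [0, 0, 70],
    [0, 0, 70],
    [0, 0, 70],
    [0, 0, 70],
    [0, 0, 70],
    [0, 0, 70],
    [0, 0, 70],
    [0, 0, 70],
    [0, 0, 70],
    [0, 0, 70],
    [0, 0, 70],
    [0, 0, 70],
  ],
  claw=1,
)

```text
time_s: 3.3
eef_pos: [0.584, -0.1358, 0.1605]
tool_rot: [0.0, 0.715, 0.699, 0.0]
force: [0.4, -0.8, -0.5]
grip_width: 0.0944
```

Run:
```python
from h import *
s=arm.read_state();print(s['time_s'],s['eef_pos'],s['q'].round(2),toblk(s['eef_pos']))
print(goto(blk(-.033,-.265,.010)))
im,d=eyes.get_image('top');save('top1',im[80:310,140:400].repeat(2,0).repeat(2,1))
im,d=eyes.get_image('wrist');save('w1',im)
```

```text
3.3 [ 0.58398839 -0.13580071  0.16047956] [-0.37  0.3   1.53  0.    1.32 -0.35] [-0.03300529 -0.26511776  0.16047956]
(array([ 1.000e-02, -0.000e+00,  1.505e+01]), array([ 0.  , -0.  ,  0.06]))
```

View pics/w1.png

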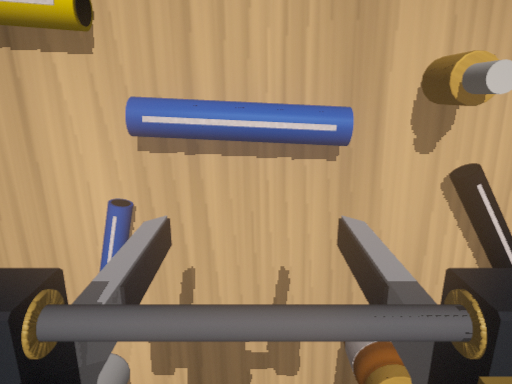

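View pics/top1.png

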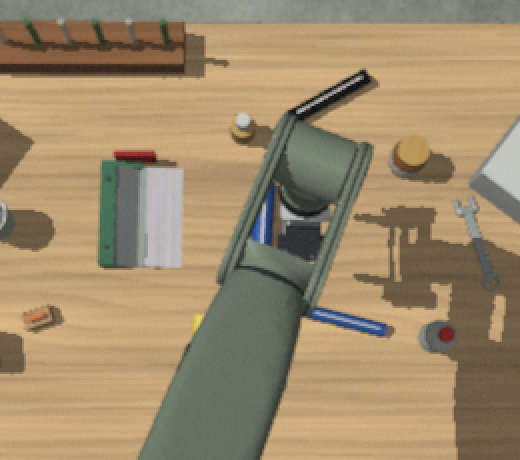

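The tube lies across the wrist view (127–352, 98–145), ahead of the open fingers, and their landing strip is clear.

```bash
cat >> h.py <<'E'
def wpts(s,d):
    p=eyes.camera_params('wrist');v,u=np.mgrid[:384,:512]
    c=np.stack([(u-p['cx'])/p['fx']*d,(v-p['cy'])/p['fy']*d,d,np.ones_like(d)],-1)@np.array(p['hand_eye']).T
    w,x,y,z=s['tool_rot'];return Ro.from_quat([x,y,z,w]).apply(c[...,:3].reshape(-1,3)).reshape(384,512,3)+s['eef_pos']
def tubefit(s,im,d,top=.5):
    P=wpts(s,d);h=cv2.cvtColor(im,cv2.COLOR_RGB2HSV)
    m=((h[...,0]>105)&(h[...,0]<130)&(h[...,1]>130)&(d>0)).astype(np.uint8)
    n,l,st,_=cv2.connectedComponentsWithStats(m);k=1+np.argmax(st[1:,4]);Q=P[l==k]
    B=np.array([toblk(q) for q in Q])
    f=np.polyfit(B[:,0],B[:,1],1)
    # per x-bin ridge
    print('n',len(B),'x',np.percentile(B[:,0],[.2,99.8]).round(4),'zmax',np.percentile(B[:,2],97).round(4),'y@mid',B[:,1].mean().round(4),'yrange',np.percentile(B[:,1],[1,99]).round(4),'skew',np.degrees(np.arctan(f[0])).round(2))
    return B
E
python3 - <<'E'
from h import *
s=arm.read_state();im,d=eyes.get_image('wrist');B=tubefit(s,im,d)
for x0 in(-.12,-.08,-.04,0.,.03):
    b=B[abs(B[:,0]-x0)<.01];t=b[b[:,2]>b[:,2].max()-.004];print(x0,b[:,1].min().round(4),b[:,1].max().round(4),t[:,1].mean().round(4),t[:,2].max().round(4))
E
```

```text
n 4986 x [-0.1441  0.0532] zmax 0.0369 y@mid -0.2091 yrange [-0.2262 -0.1962] skew -3.27
-0.12 -0.2193 -0.1946 -0.2066 0.0378
-0.08 -0.223 -0.1971 -0.2119 0.0378
-0.04 -0.2257 -0.1989 -0.2146 0.0378
0.0 -0.2266 -0.2006 -0.2161 0.0375
0.03 -0.2274 -0.2015 -0.2165 0.0372
```

Call:
carry_out(
  translation=[
    [0, 0, 3],
    [0, 0, 6],
    [0, 0, 9],
    [0, 0, 11],
    [0, 0, 12.5],
    [0, 0, 13.7],
    [0, 0, 14.5],
    [0, 0, 15],
    [0, 0, 15],
    [0, 0, 15],
  ],
  turn=[
    [0, 0, 0],
    [0, 0, 0],
    [0, 0, 0],
    [0, 0, 0],
    [0, 0, 0],
    [0, 0, 0],
    [0, 0, 0],
    [0, 0, 0],
    [0, 0, 0],
    [0, 0, 0],
  ],
)

```text
time_s: 4.7
eef_pos: [0.5845, -0.136, 0.011]
tool_rot: [0.0, 0.715, 0.699, 0.0]
force: [-0.1, -0.3, 1.0]
grip_width: 0.0939
```

Call:
carry_out(
  translation=[
    [0.4, 0, 0],
    [0.8, 0, 0],
    [1.2, 0, 0],
    [1.5, 0, 0],
    [1.8, 0, 0],
    [2.05, 0, 0],
    [2.3, 0, 0],
    [2.55, 0, 0],
    [2.8, 0, 0],
    [3.05, 0, 0],
    [3.3, 0, 0],
    [3.55, 0, 0],
    [3.8, 0, 0],
    [4.05, 0, 0],
    [4.3, 0, 0],
    [4.55, 0, 0],
    [4.8, 0, 0],
    [5.05, 0, 0],
    [5.3, 0, 0],
    [5.55, 0, 0],
  ],
  turn=[
    [0, 0, 0],
    [0, 0, 0],
    [0, 0, 0],
    [0, 0, 0],
    [0, 0, 0],
    [0, 0, 0],
    [0, 0, 0],
    [0, 0, 0],
    [0, 0, 0],
    [0, 0, 0],
    [0, 0, 0],
    [0, 0, 0],
    [0, 0, 0],
    [0, 0, 0],
    [0, 0, 0],
    [0, 0, 0],
    [0, 0, 0],
    [0, 0, 0],
    [0, 0, 0],
    [0, 0, 0],
  ],
)

```text
time_s: 7.2
eef_pos: [0.5852, -0.0802, 0.0104]
tool_rot: [-0.0, 0.715, 0.699, -0.0]
force: [0.3, -0.2, -0.6]
grip_width: 0.0939
```

Run:
```python
from h import *
for i in range(2):
    s=arm.read_state();im,d=eyes.get_image('wrist');print(s['time_s'],toblk(s['eef_pos']).round(4),s['force'].round(1));B=tubefit(s,im,d)
save('w2',im)
im,d=eyes.get_image('side');save('s2',im)
```

```text
7.2 [-0.0331 -0.2095  0.0104] [ 0.3 -0.2 -0.6]
n 27124 x [-0.1431  0.055 ] zmax 0.0371 y@mid -0.1749 yrange [-0.1942 -0.1587] skew -2.65
7.25 [-0.0331 -0.2092  0.0104] [ 0.   0.7 -0.1]
n 27181 x [-0.143   0.0551] zmax 0.0371 y@mid -0.174 yrange [-0.1933 -0.1578] skew -2.65
```

View pics/w2.png

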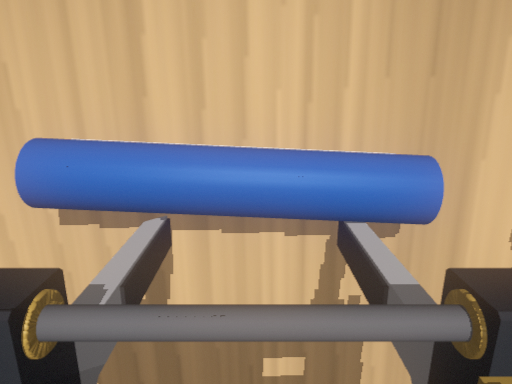

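View pics/s2.png

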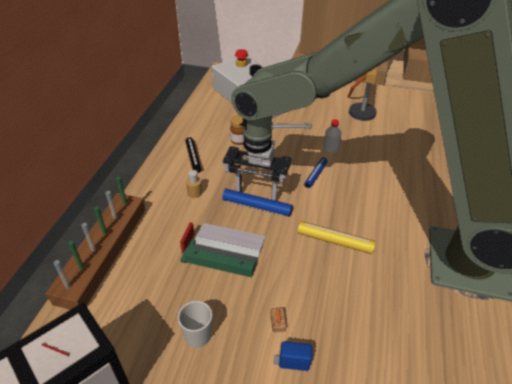

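Call:
carry_out(
  translation=[
    [0.3, 0, 0],
    [0.6, 0, 0],
    [0.95, 0, 0],
    [1.3, 0, 0],
    [1.65, 0, 0],
    [2.0, 0, 0],
    [2.35, 0, 0],
    [2.7, 0, 0],
    [3.05, 0, 0],
    [3.4, 0, 0],
    [3.75, 0, 0],
    [4.1, 0, 0],
    [4.45, 0, 0],
    [4.8, 0, 0],
    [5.15, 0, 0],
    [5.5, 0, 0],
    [5.85, 0, 0],
    [6.2, 0, 0],
    [6.55, 0, 0],
    [6.9, 0, 0],
  ],
  turn=[
    [0, 0, 0],
    [0, 0, 0],
    [0, 0, 0],
    [0, 0, 0],
    [0, 0, 0],
    [0, 0, 0],
    [0, 0, 0],
    [0, 0, 0],
    [0, 0, 0],
    [0, 0, 0],
    [0, 0, 0],
    [0, 0, 0],
    [0, 0, 0],
    [0, 0, 0],
    [0, 0, 0],
    [0, 0, 0],
    [0, 0, 0],
    [0, 0, 0],
    [0, 0, 0],
    [0, 0, 0],
  ],
)

```text
time_s: 9.85
eef_pos: [0.5867, -0.0111, 0.0104]
tool_rot: [0.0, 0.715, 0.699, -0.0]
force: [-0.3, -0.6, 0.3]
grip_width: 0.0938
```

Run:
```python
from h import *
for i in range(2):
    s=arm.read_state();im,d=eyes.get_image('wrist');print(s['time_s'],toblk(s['eef_pos']).round(4),s['force'].round(1));B=tubefit(s,im,d)
save('w3',im)
im,d=eyes.get_image('side');save('s3',im[120:320,130:400].repeat(2,0).repeat(2,1))
```

```text
9.85 [-0.0331 -0.1404  0.0104] [-0.3 -0.6  0.3]
n 22708 x [-0.1405  0.0581] zmax 0.0371 y@mid -0.1034 yrange [-0.1196 -0.0899] skew -2.39
9.9 [-0.0332 -0.14    0.0104] [-0.8 -0.7 -0.1]
n 21870 x [-0.1403  0.0581] zmax 0.0371 y@mid -0.1017 yrange [-0.118  -0.0886] skew -2.38
```

View pics/w3.png

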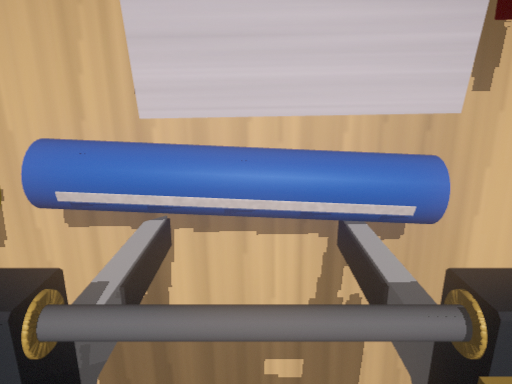

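View pics/s3.png

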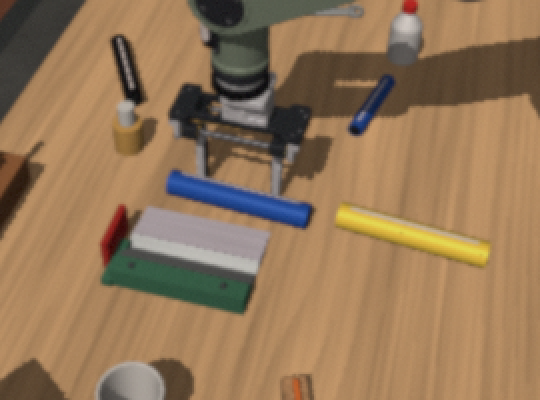

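Call:
carry_out(
  translation=[
    [0.25, 0, 0],
    [0.55, 0, 0],
    [0.85, 0, 0],
    [1.15, 0, 0],
    [1.45, 0, 0],
    [1.75, 0, 0],
    [2.05, 0, 0],
    [2.35, 0, 0],
    [2.65, 0, 0],
    [2.95, 0, 0],
    [3.25, 0, 0],
    [3.55, 0, 0],
    [3.85, 0, 0],
    [4.15, 0, 0],
    [4.45, 0, 0],
    [4.75, 0, 0],
    [5.05, 0, 0],
    [5.35, 0, 0],
    [5.6, 0, 0],
    [5.8, 0, 0],
  ],
  turn=[
    [0, 0, 0],
    [0, 0, 0],
    [0, 0, 0],
    [0, 0, 0],
    [0, 0, 0],
    [0, 0, 0],
    [0, 0, 0],
    [0, 0, 0],
    [0, 0, 0],
    [0, 0, 0],
    [0, 0, 0],
    [0, 0, 0],
    [0, 0, 0],
    [0, 0, 0],
    [0, 0, 0],
    [0, 0, 0],
    [0, 0, 0],
    [0, 0, 0],
    [0, 0, 0],
    [0, 0, 0],
  ],
)

```text
time_s: 12.5
eef_pos: [0.5879, 0.0468, 0.0105]
tool_rot: [0.0, 0.715, 0.699, -0.0]
force: [-0.3, -1.5, 1.2]
grip_width: 0.094
```

Run:
```python
from h import *
for i in range(2):
    s=arm.read_state();im,d=eyes.get_image('wrist');print(s['time_s'],toblk(s['eef_pos']).round(4),s['force'].round(1));B=tubefit(s,im,d)
save('w4',im)
```

```text
12.5 [-0.0332 -0.0825  0.0105] [-0.3 -1.5  1.2]
n 28740 x [-0.139   0.0593] zmax 0.0418 y@mid -0.0509 yrange [-0.0688 -0.0375] skew -0.02
12.55 [-0.0332 -0.0822  0.0104] [ 0.4 -1.4  1.5]
n 28763 x [-0.139   0.0593] zmax 0.0418 y@mid -0.0506 yrange [-0.0685 -0.0372] skew -0.02
```

View pics/w4.png

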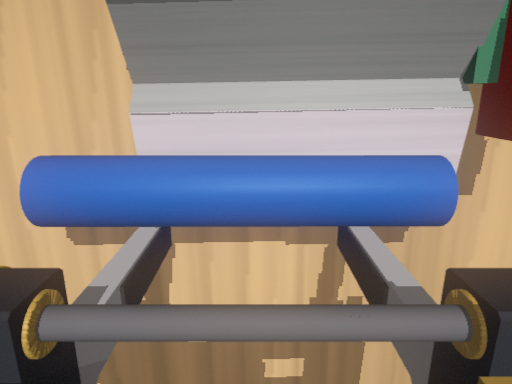

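Call:
carry_out(
  translation=[
    [0.2, 0, -0.05],
    [0.45, 0, -0.1],
    [0.7, 0, -0.15],
    [0.95, 0, -0.2],
    [1.2, 0, -0.25],
    [1.45, 0, -0.3],
    [1.7, 0, -0.35],
    [1.95, 0, -0.4],
    [2.2, 0, -0.45],
    [2.45, 0, -0.5],
    [2.7, 0, -0.55],
    [2.95, 0, -0.6],
    [3.2, 0, -0.65],
    [3.4, 0, -0.7],
    [3.6, 0, -0.75],
    [3.75, 0, -0.8],
    [3.9, 0, -0.8],
    [4.05, 0, -0.8],
    [4.2, 0, -0.8],
    [4.3, 0, -0.8],
  ],
  turn=[
    [0, 0, 0],
    [0, 0, 0],
    [0, 0, 0],
    [0, 0, 0],
    [0, 0, 0],
    [0, 0, 0],
    [0, 0, 0],
    [0, 0, 0],
    [0, 0, 0],
    [0, 0, 0],
    [0, 0, 0],
    [0, 0, 0],
    [0, 0, 0],
    [0, 0, 0],
    [0, 0, 0],
    [0, 0, 0],
    [0, 0, 0],
    [0, 0, 0],
    [0, 0, 0],
    [0, 0, 0],
  ],
)

```text
time_s: 15.1
eef_pos: [0.5888, 0.0898, 0.0184]
tool_rot: [-0.0, 0.715, 0.699, -0.0]
force: [-0.2, 0.2, 0.0]
grip_width: 0.0939
```

Run:
```python
from h import *
for i in range(2):
    s=arm.read_state();im,d=eyes.get_image('wrist');print(s['time_s'],toblk(s['eef_pos']).round(4),s['force'].round(1));B=tubefit(s,im,d)
save('w5',im)
```

```text
15.1 [-0.0333 -0.0394  0.0184] [-0.2  0.2  0. ]
n 24242 x [-0.1391  0.0593] zmax 0.0434 y@mid 0.0042 yrange [-0.0098  0.0169] skew 0.74
15.15 [-0.0333 -0.0394  0.0184] [-0.2 -0.4 -0.2]
n 23889 x [-0.1391  0.0593] zmax 0.0431 y@mid 0.0047 yrange [-0.0092  0.0174] skew 0.83
```

View pics/w5.png

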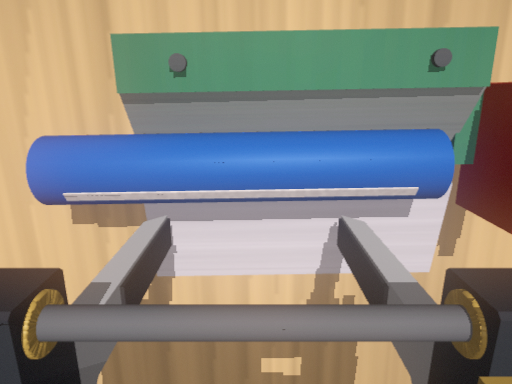

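The tube lies in the V, and its stripe shows it rolled over on the way. I now retreat, shut the gripper and go round to the near end.

Call:
carry_out(
  translation=[
    [-0.8, 0, 0],
    [-1.5, 0, -1],
    [-1.5, 0, -4],
    [-1.5, 0, -7.5],
    [-1.5, 0, -10],
    [0, -3, -10],
    [1, -7, -10],
    [2.5, -11, -10],
    [3.95, -14.8, -10],
    [3.95, -14.8, -10],
    [3.95, -14.8, -10],
    [3.95, -14.8, -10],
  ],
  turn=[
    [0, 0, 0],
    [0, 0, 0],
    [0, 0, 0],
    [0, 0, 0],
    [0, 0, 0],
    [0, 0, 0],
    [0, 0, 0],
    [0, 0, 0],
    [0, 0, 0],
    [0, 0, 0],
    [0, 0, 0],
    [0, 0, 0],
  ],
)

```text
time_s: 16.7
eef_pos: [0.4433, 0.1318, 0.1191]
tool_rot: [0.001, 0.715, 0.699, 0.001]
force: [-0.2, 0.0, 0.1]
grip_width: 0.0941
```

Call:
carry_out(
  translation=[
    [0, 0, 0],
    [0, 0, 0],
    [0, 0, 0],
    [0, 0, 0],
    [0, 0, 0],
    [0, 0, 0],
  ],
  turn=[
    [0, 0, 0],
    [0, 0, 0],
    [0, 0, 0],
    [0, 0, 0],
    [0, 0, 0],
    [0, 0, 0],
  ],
  claw=-1,
  squeeze=10,
)

```text
time_s: 17.45
eef_pos: [0.4417, 0.1323, 0.1184]
tool_rot: [-0.0, 0.715, 0.699, -0.0]
force: [-0.4, 0.6, 0.4]
grip_width: 0.0374
```

Run:
```python
from h import *
s=arm.read_state();im,d=eyes.get_image('wrist');print(s['time_s'],toblk(s['eef_pos']).round(4),s['grip_width'],s['force'].round(1));B=tubefit(s,im,d)
for x0 in(-.13,-.08,-.04,0.,.03):
    b=B[abs(B[:,0]-x0)<.01]
    if len(b):print(x0,b[:,1].min().round(4),b[:,1].max().round(4),b[:,2].max().round(4))
save('w6',im)
im,d=eyes.get_image('side');save('s6',im[120:320,130:400].repeat(2,0).repeat(2,1))
```

```text
17.45 [-0.1813 -0.0003  0.1184] 0.03742682738938153 [-0.4  0.6  0.4]
n 7218 x [-0.1391  0.024 ] zmax 0.043 y@mid 0.0052 yrange [-0.009   0.0173] skew 1.33
-0.13 -0.0113 0.0147 0.0442
-0.08 -0.0095 0.0164 0.0442
-0.04 -0.009 0.0169 0.0443
0.0 -0.0081 0.0176 0.0439
0.03 -0.007 0.0183 0.042
```

View pics/w6.png

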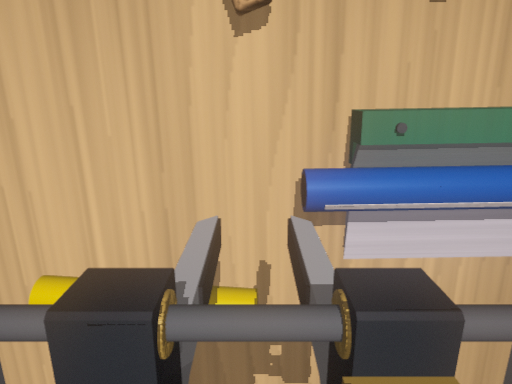

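View pics/s6.png

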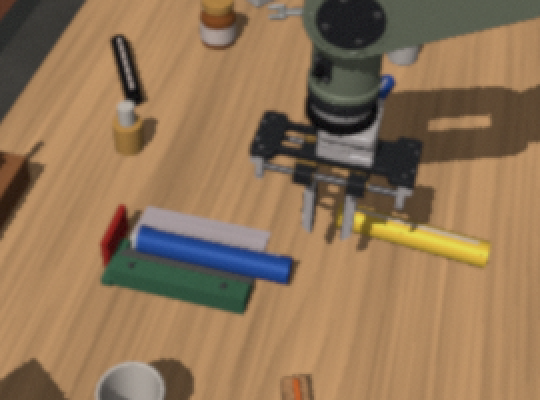

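Call:
carry_out(
  translation=[
    [0.2, 0, 0],
    [0.2, 0, 0],
    [0.2, 0, 0],
    [0.2, 0, 0],
    [0.2, 0, 0],
    [0.2, 0, 2],
    [0.2, 0, 4],
    [0.2, 0, 6],
    [0.2, 0, 8],
    [0.2, 0, 9.2],
    [0.2, 0, 10],
    [0.2, 0, 10.2],
    [0.2, 0, 10.2],
  ],
  turn=[
    [0, 0, 0],
    [0, 0, 0],
    [0, 0, 0],
    [0, 0, 0],
    [0, 0, 0],
    [0, 0, 0],
    [0, 0, 0],
    [0, 0, 0],
    [0, 0, 0],
    [0, 0, 0],
    [0, 0, 0],
    [0, 0, 0],
    [0, 0, 0],
  ],
)

```text
time_s: 19.18
eef_pos: [0.4423, 0.1344, 0.0168]
tool_rot: [0.0, 0.715, 0.699, 0.0]
force: [-0.2, 0.4, -0.4]
grip_width: 0.0004
```

Run:
```python
from h import *
s=arm.read_state();im,d=eyes.get_image('wrist');print(s['time_s'],s['eef_pos'],toblk(s['eef_pos']).round(4),s['grip_width'],s['force'].round(1));B=tubefit(s,im,d)
save('w7',im)
```

```text
19.175 [0.44225025 0.13435478 0.01681144] [-0.1808  0.0018  0.0168] 0.00038726532218010386 [-0.2  0.4 -0.4]
n 10366 x [-0.1401 -0.0463] zmax 0.0429 y@mid 0.0053 yrange [-0.0098  0.0163] skew 2.31
```

View pics/w7.png

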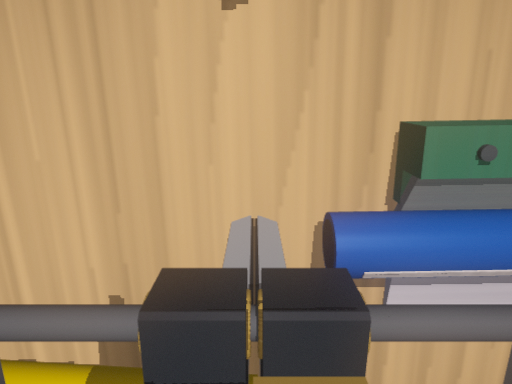

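Call:
carry_out(
  translation=[
    [0, 0.5, 0],
    [0, 1.0, 0],
    [0, 1.5, 0],
    [0, 1.9, 0],
    [0, 2.2, 0],
    [0, 2.4, 0],
    [0, 2.6, 0],
    [0, 2.8, 0],
    [0, 3.0, 0],
    [0.05, 3.2, 0],
    [0.05, 3.4, 0],
    [0.05, 3.6, 0],
    [0.05, 3.8, 0],
    [0.05, 4.0, 0],
    [0.05, 4.2, 0],
    [0.05, 4.4, 0],
    [0.05, 4.5, 0],
    [0.05, 4.6, 0],
    [0.05, 4.6, 0],
  ],
  turn=[
    [0, 0, 0],
    [0, 0, 0],
    [0, 0, 0],
    [0, 0, 0],
    [0, 0, 0],
    [0, 0, 0],
    [0, 0, 0],
    [0, 0, 0],
    [0, 0, 0],
    [0, 0, 0],
    [0, 0, 0],
    [0, 0, 0],
    [0, 0, 0],
    [0, 0, 0],
    [0, 0, 0],
    [0, 0, 0],
    [0, 0, 0],
    [0, 0, 0],
    [0, 0, 0],
  ],
)

```text
time_s: 21.6
eef_pos: [0.488, 0.1339, 0.0165]
tool_rot: [0.0, 0.715, 0.699, 0.0]
force: [-0.7, -0.7, -1.2]
grip_width: 0.0003
```

Run:
```python
from h import *
s=arm.read_state();im,d=eyes.get_image('wrist');print(s['time_s'],s['eef_pos'],toblk(s['eef_pos']).round(4),s['force'].round(1));B=tubefit(s,im,d)
save('w8',im)
im,d=eyes.get_image('side');save('s8',cv2.resize(im[170:300,150:330],None,fx=4,fy=4,interpolation=cv2.INTER_CUBIC))
for q in('tube_far','tube','stop_face','v_seat','tube_near'):
    print(q,[(r['at'].round(4) if hasattr(r['at'],'round') else r['at'],round(r['confidence'],2)) for r in models.landmark_of('side',q)][:4])
```

```text
21.6 [0.48802192 0.13386196 0.01651188] [-0.1351  0.0023  0.0165] [-0.7 -0.7 -1.2]
n 13361 x [-0.1216 -0.0018] zmax 0.0429 y@mid 0.0064 yrange [-0.0081  0.0171] skew 0.76
tube_far [([0.7899, -0.1371, 0.0132], 0.88), ([0.4395, 0.0127, 0.019], 0.85), ([0.6942, 0.1253, 0.0203], 0.78), ([0.4519, -0.1688, 0.0155], 0.44)]
tube [([0.3432, 0.0155, 0.0166], 0.95), ([0.6007, 0.1286, 0.0181], 0.79), ([0.8295, -0.21, 0.0169], 0.66), ([0.4342, -0.2263, 0.0123], 0.46)]
stop_face [([0.7089, 0.125, 0.0269], 0.91), ([0.7609, -0.0547, 0.0036], 0.5)]
v_seat []
tube_near [([0.2427, 0.0302, 0.0178], 0.86), ([0.8656, -0.2775, 0.0151], 0.71)]
```

View pics/s8.png

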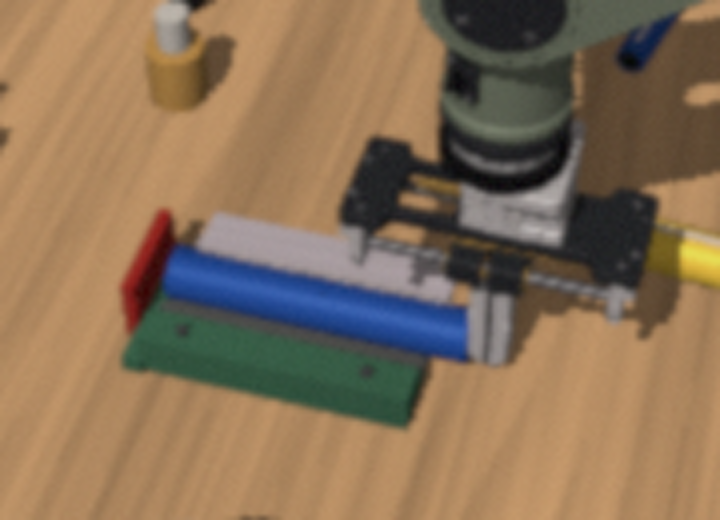

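View pics/w8.png

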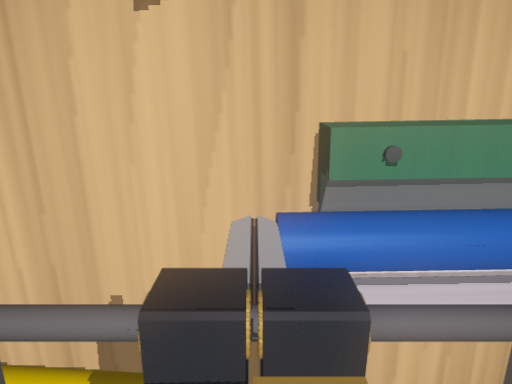

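The tube slides and the side view shows a small gap of about 6 mm left to the red plate. I creep on, watching the force.

Call:
carry_out(
  translation=[
    [0, 0.1, 0],
    [0, 0.2, 0],
    [0, 0.3, 0],
    [0, 0.4, 0],
    [0, 0.45, 0],
    [0, 0.5, 0],
    [0, 0.5, 0],
  ],
  turn=[
    [0, 0, 0],
    [0, 0, 0],
    [0, 0, 0],
    [0, 0, 0],
    [0, 0, 0],
    [0, 0, 0],
    [0, 0, 0],
  ],
)

```text
time_s: 22.82
eef_pos: [0.4929, 0.1337, 0.0165]
tool_rot: [0.0, 0.715, 0.699, 0.0]
force: [-0.9, 0.6, -0.2]
grip_width: 0.0008
```

Call:
carry_out(
  translation=[
    [0, 0.05, 0],
    [0, 0.1, 0],
    [0, 0.1, 0],
  ],
  turn=[
    [0, 0, 0],
    [0, 0, 0],
    [0, 0, 0],
  ],
)

```text
time_s: 23.2
eef_pos: [0.4939, 0.1337, 0.0165]
tool_rot: [0.0, 0.715, 0.699, 0.0]
force: [-1.4, 0.6, -1.4]
grip_width: 0.0006
```

Run:
```python
from h import *
s=arm.read_state();im,d=eyes.get_image('wrist');print(s['time_s'],s['eef_pos'],toblk(s['eef_pos']).round(4),s['force'].round(1));B=tubefit(s,im,d)
im,d=eyes.get_image('side');save('s9',cv2.resize(im[200:290,170:270],None,fx=6,fy=6,interpolation=cv2.INTER_CUBIC))
```

```text
23.2 [0.49393185 0.13366636 0.01646829] [-0.1292  0.0022  0.0165] [-1.4  0.6 -1.4]
n 13411 x [-0.1157  0.004 ] zmax 0.0429 y@mid 0.0065 yrange [-0.0081  0.0172] skew 0.73
```

View pics/s9.png

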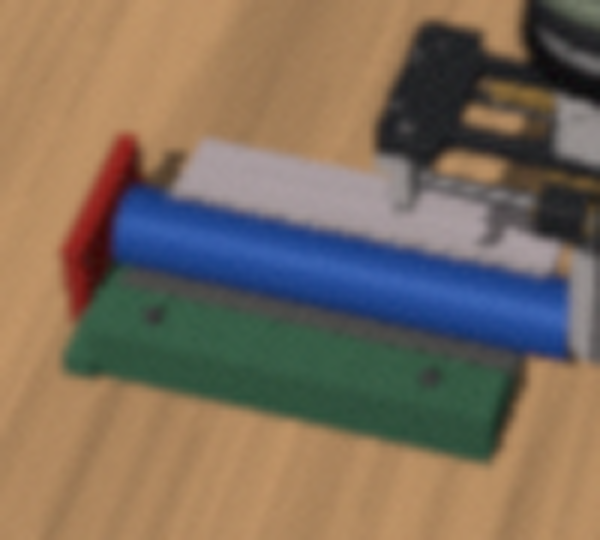

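Close to contact. Pushing on in half-millimetre steps.

Call:
carry_out(
  translation=[
    [0, 0.05, 0],
    [0, 0.05, 0],
  ],
  turn=[
    [0, 0, 0],
    [0, 0, 0],
  ],
)

```text
time_s: 23.55
eef_pos: [0.4944, 0.1337, 0.0165]
tool_rot: [0.0, 0.715, 0.699, 0.0]
force: [-1.0, 0.9, -0.0]
grip_width: 0.0003
```

Call:
carry_out(
  translation=[
    [0, 0.05, 0],
    [0, 0.05, 0],
  ],
  turn=[
    [0, 0, 0],
    [0, 0, 0],
  ],
)

```text
time_s: 23.8
eef_pos: [0.4949, 0.1337, 0.0165]
tool_rot: [0.0, 0.715, 0.699, 0.0]
force: [-1.4, 0.2, -0.1]
grip_width: 0.0005
```

Call:
carry_out(
  translation=[
    [0, 0.05, 0],
    [0, 0.05, 0],
  ],
  turn=[
    [0, 0, 0],
    [0, 0, 0],
  ],
)

```text
time_s: 24.05
eef_pos: [0.4954, 0.1337, 0.0165]
tool_rot: [0.0, 0.715, 0.699, 0.0]
force: [-1.8, 1.0, -0.2]
grip_width: 0.0007
```

Call:
carry_out(
  translation=[
    [0, 0.05, 0],
    [0, 0.05, 0],
  ],
  turn=[
    [0, 0, 0],
    [0, 0, 0],
  ],
)

```text
time_s: 24.3
eef_pos: [0.4959, 0.1336, 0.0165]
tool_rot: [0.0, 0.715, 0.699, 0.0]
force: [-1.2, -0.5, -0.4]
grip_width: 0.0006
```

Call:
carry_out(
  translation=[
    [0, 0.05, 0],
    [0, 0.05, 0],
  ],
  turn=[
    [0, 0, 0],
    [0, 0, 0],
  ],
)

```text
time_s: 24.55
eef_pos: [0.4964, 0.1336, 0.0164]
tool_rot: [0.0, 0.715, 0.699, 0.0]
force: [-0.1, -1.0, 0.6]
grip_width: 0.0001
```

Run:
```python
from h import *
s=arm.read_state();im,d=eyes.get_image('wrist');print(s['time_s'],s['eef_pos'],s['force'].round(1));B=tubefit(s,im,d)
im,d=eyes.get_image('side');save('s10',cv2.resize(im[200:290,170:270],None,fx=6,fy=6,interpolation=cv2.INTER_CUBIC))
```

```text
24.55 [0.49638679 0.13362109 0.01644186] [-0.1 -1.   0.6]
n 13433 x [-0.1133  0.0062] zmax 0.0429 y@mid 0.0065 yrange [-0.0081  0.0172] skew 0.71
```

View pics/s10.png

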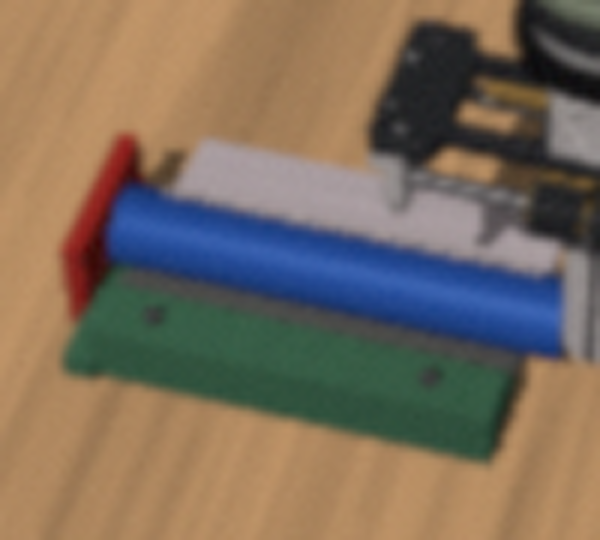

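Call:
carry_out(
  translation=[
    [0, 0.05, 0],
    [0, 0.05, 0],
  ],
  turn=[
    [0, 0, 0],
    [0, 0, 0],
  ],
)

```text
time_s: 24.9
eef_pos: [0.4969, 0.1336, 0.0165]
tool_rot: [0.0, 0.715, 0.699, 0.0]
force: [-1.2, 0.1, 0.1]
grip_width: 0.0005
```

Call:
carry_out(
  translation=[
    [0, 0.05, 0],
    [0, 0.05, 0],
  ],
  turn=[
    [0, 0, 0],
    [0, 0, 0],
  ],
)

```text
time_s: 25.15
eef_pos: [0.4974, 0.1336, 0.0165]
tool_rot: [0.0, 0.715, 0.699, 0.0]
force: [-2.3, 1.0, -0.1]
grip_width: 0.0001
```

Call:
carry_out(
  translation=[
    [0, 0.05, 0],
    [0, 0.05, 0],
  ],
  turn=[
    [0, 0, 0],
    [0, 0, 0],
  ],
)

```text
time_s: 25.4
eef_pos: [0.4979, 0.1336, 0.0164]
tool_rot: [0.0, 0.715, 0.699, 0.0]
force: [-0.9, 0.5, -0.0]
grip_width: 0.0006
```

Run:
```python
from h import *
s=arm.read_state()
im,d=eyes.get_image('side');P=pts('side',d);h=cv2.cvtColor(im,cv2.COLOR_RGB2HSV)
save('s11',cv2.resize(im[215:270,175:225],None,fx=12,fy=10,interpolation=cv2.INTER_CUBIC))
R=(abs(P[...,0]-.62)<.15)&(abs(P[...,1]-.128)<.05)
b=R&(h[...,0]>105)&(h[...,0]<130)&(h[...,1]>130)
r=R&((h[...,0]<8)|(h[...,0]>172))&(h[...,1]>150)
print('tube x',P[b][:,0].min(),np.percentile(P[b][:,0],[99,99.8]),'red',np.percentile(P[r][:,0],[1,5,50,95]),r.sum())
v=[v for v in range(225,245)]
for q in v[::3]:
    print(q,[tuple(im[q,u]) for u in range(183,194)] and ' '.join('%d,%d,%d'%tuple(im[q,u]) for u in range(184,196)))
```

```text
tube x 0.510289208662062 [0.70761567 0.70848934] red [0.71061043 0.71090126 0.71297851 0.71899878] 143
225 186,143,101 185,143,99 184,140,98 171,120,84 154,80,57 148,48,38 141,34,30 122,29,24 101,42,32 124,84,58 159,121,85 170,131,91
228 186,144,102 181,135,95 164,102,73 154,65,51 147,43,37 136,32,29 107,26,24 73,17,17 68,25,16 103,65,47 134,99,69 129,99,70
231 174,120,85 155,80,57 149,48,39 141,33,28 123,32,35 83,32,58 47,43,89 30,49,102 31,50,101 34,48,96 44,52,92 66,66,93
234 153,63,48 147,40,33 138,34,32 104,29,44 66,45,90 42,66,131 37,74,148 37,74,148 34,71,146 35,71,145 36,73,145 36,70,141
237 141,35,31 122,30,26 88,22,25 59,34,67 48,67,127 46,82,158 51,90,169 52,91,170 51,92,170 51,93,171 54,93,171 51,93,170
240 107,25,24 73,13,14 58,19,30 42,34,69 34,59,117 34,67,139 35,71,143 34,71,146 35,72,148 35,72,149 37,75,152 39,77,154
243 70,11,12 58,6,8 57,15,15 51,24,37 38,37,63 26,49,82 27,53,93 30,57,103 28,57,108 31,57,112 25,56,115 28,59,121
```

View pics/s11.png

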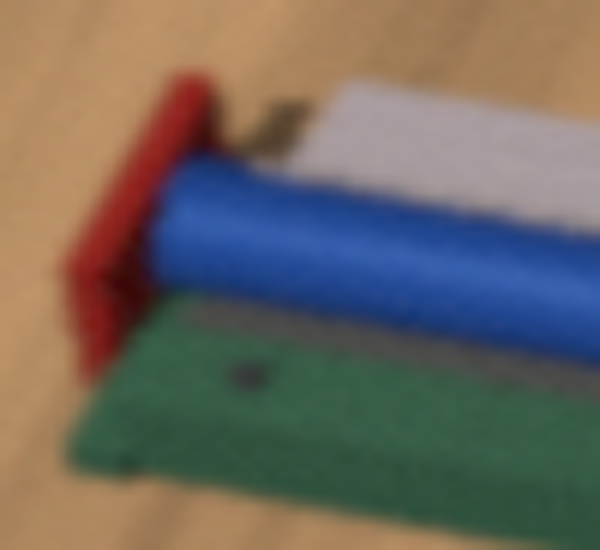

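Still perhaps 1–2 mm to go. Continuing.

Call:
carry_out(
  translation=[
    [0, 0.05, 0],
    [0, 0.05, 0],
  ],
  turn=[
    [0, 0, 0],
    [0, 0, 0],
  ],
)

```text
time_s: 25.7
eef_pos: [0.4982, 0.1336, 0.0164]
tool_rot: [-0.0, 0.715, 0.699, -0.0]
force: [-1.4, 0.0, 0.1]
grip_width: 0.0006
```

Call:
carry_out(
  translation=[
    [0, 0.04, 0],
    [0, 0.04, 0],
  ],
  turn=[
    [0, 0, 0],
    [0, 0, 0],
  ],
)

```text
time_s: 25.95
eef_pos: [0.4982, 0.1336, 0.0163]
tool_rot: [-0.0, 0.715, 0.699, -0.0]
force: [-2.2, 0.0, 1.6]
grip_width: 0.0005
```

Call:
carry_out(
  translation=[
    [0, 0.04, 0],
    [0, 0.04, 0],
  ],
  turn=[
    [0, 0, 0],
    [0, 0, 0],
  ],
)

```text
time_s: 26.2
eef_pos: [0.4983, 0.1335, 0.0162]
tool_rot: [-0.001, 0.715, 0.699, -0.001]
force: [-4.5, -0.2, 2.8]
grip_width: 0.0002
```

The TCP has stalled at x = 0.498 while the force rises, so the tube is against the stop. I back off and rise clear.

Call:
carry_out(
  translation=[
    [0, -0.1, 0],
    [0, -0.3, 0],
    [0, -0.8, 0],
    [0, -1.6, 0],
    [0, -2.6, 0],
    [0, -4.0, 0],
    [0, -4.5, -1],
    [0, -4.5, -4],
    [0, -4.5, -8],
    [0, -4.5, -12],
    [0, -4.5, -14],
    [0, -4.5, -14],
  ],
  turn=[
    [0, 0, 0],
    [0, 0, 0],
    [0, 0, 0],
    [0, 0, 0],
    [0, 0, 0],
    [0, 0, 0],
    [0, 0, 0],
    [0, 0, 0],
    [0, 0, 0],
    [0, 0, 0],
    [0, 0, 0],
    [0, 0, 0],
  ],
)

```text
time_s: 27.7
eef_pos: [0.4559, 0.1348, 0.1591]
tool_rot: [0.002, 0.715, 0.699, 0.002]
force: [-0.2, -0.3, -0.1]
grip_width: 0.0004
```

Run:
```python
from h import *
s=arm.read_state();print(s['time_s'],s['eef_pos'],s['force'].round(1))
im,d=eyes.get_image('side');P=pts('side',d);h=cv2.cvtColor(im,cv2.COLOR_RGB2HSV)
save('s12',cv2.resize(im[195:295,160:290],None,fx=5,fy=5,interpolation=cv2.INTER_CUBIC));save('s12f',im)
R=(abs(P[...,0]-.62)<.15)&(abs(P[...,1]-.128)<.05)
b=R&(h[...,0]>105)&(h[...,0]<130)&(h[...,1]>130)
print('tube x',P[b][:,0].min(),np.percentile(P[b][:,0],[99,99.8]),'ztop',np.percentile(P[b][:,2],98))
for q in('tube','tube_far','tube_near','stop_face'):
    print(q,[(np.round(r['at'],4),round(r['confidence'],2)) for r in models.landmark_of('side',q) if abs(r['at'][1]-.128)<.04])
im,d=eyes.get_image('top');save('t12',cv2.resize(im[130:240,160:300],None,fx=5,fy=5,interpolation=cv2.INTER_CUBIC))
```

```text
27.7 [0.45587617 0.1347839  0.15906504] [-0.2 -0.3 -0.1]
tube x 0.51020649589232 [0.70779813 0.70974773] ztop 0.04503929097826278
tube [(array([0.6106, 0.1278, 0.0232]), 0.92)]
tube_far [(array([0.7044, 0.1265, 0.0226]), 0.89)]
tube_near [(array([0.509 , 0.1288, 0.0232]), 0.56)]
stop_face [(array([0.7087, 0.1263, 0.0258]), 0.62)]
```

View pics/s12.png

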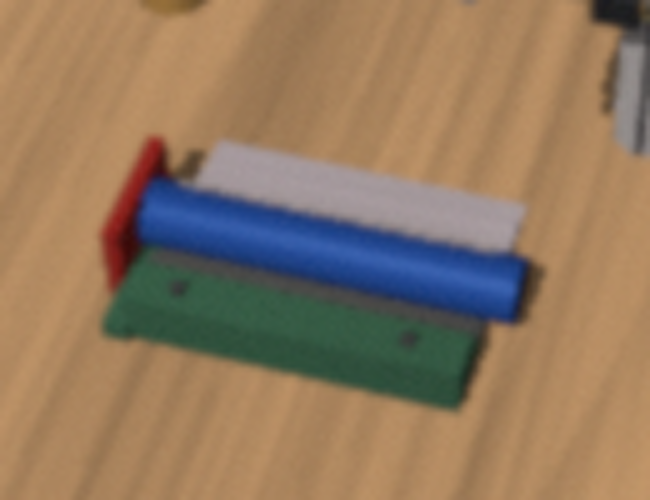

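View pics/t12.png

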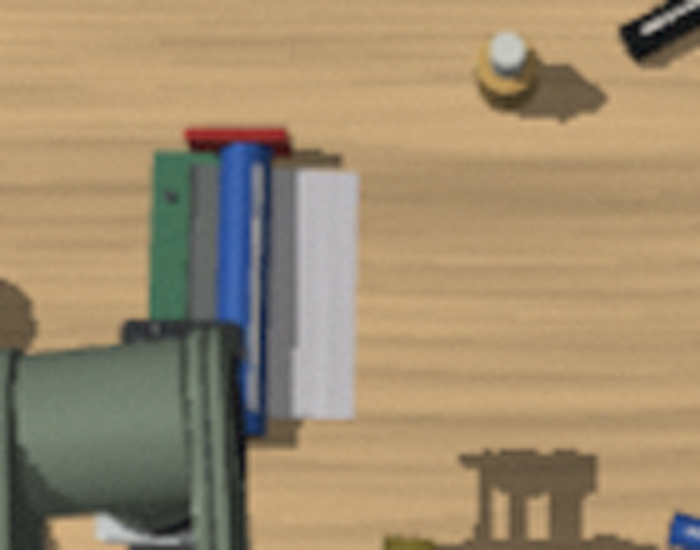

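View pics/s12f.png

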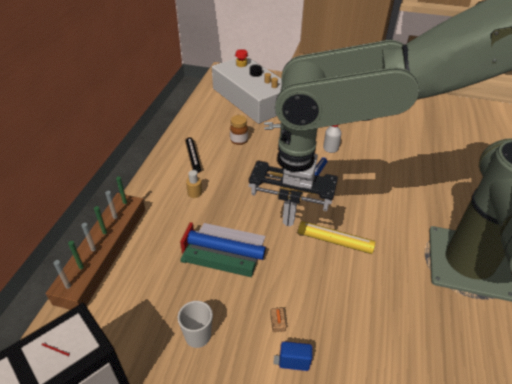

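```bash
python3 -c "
from cell import arm
print(arm.close_job())"
```

```text
the job is handed in; nothing more can be done
None
```

The large blue tube now lies in the V with its far end against the red stop plate. I handed the job in at about 28 s.

- **Rolling:** I pushed the tube's side with the two open fingertips, at 20–28 mm/s along the bench and up to 20 mm/s on the ramp. The white stripe going round in the pictures showed it turning over. It started about 3° askew and came straight against the fingers on the ramp. It was never gripped or lifted.
- **End push:** I pushed the near end with the shut fingers, in half-millimetre steps at the end. The fingers stopped advancing while the force rose to about 4.5 N, which I took as contact with the stop. I then backed off and rose clear.

**Last checks:**
- **Contact:** side-camera depth put the far end at x ≈ 0.708–0.710 m and the stop face at about 0.709–0.711 m. The pictures show no gap.
- **Position:** the networks put the tube's middle at (0.611, 0.128, 0.023) m, within 3 mm of the seat I had worked out.
- **Disagreement:** the networks put the far end at x = 0.704 m, which is 4 mm short of the stop. That is within their stated error, so I trusted the force and the depth instead.
- **Block angle:** my first estimate of −1.3° looked about 1° off in the later pictures, which did not affect the seating.
- **Bystanders:** the gripper passed well clear of them, and none looks moved in the last side picture. I did not measure them, and the arm hid the wrench and part of the bottle there.

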